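# Roll the little drums into their box and close it

## Task

The warrior dolls' little wooden drums are freshly polished, so they must not be touched with the fingers. Take the lid off the storage box at the far end of the roller track and lay it aside flat on the felt mat, then take up the wooden paddle and with it gently roll every drum along its lane until it drops into the box. Stand the paddle upright on the cork pad, put the lid back on the box so that it sits square and fully down, and leave the jar, the brush and the bowl alone.

Things in the scene. Friction and masses are not known exactly. Their poses are not given: they have to be found in the camera images.
- deck (a point): Point on the fixed wooden roller track's deck, in the middle of its third (middle) lane, 26 mm above the bench. x: direction of rolling (away from the robot, turned up to about 15 degrees), y across the lanes, z up. Five parallel lanes centred at y = -96, -48, 0, 48, 96 mm, each 44 mm wide inside, between 4 mm strips standing 12 mm above the deck. An end stop 12 mm high has its inner face at x = -94 mm.
- bin (a point): Centre of the inner floor of the storage box built onto the track's end, 19 mm beyond the deck's edge, 20 mm below the deck. Axes as point deck. Inside 38 mm (x) by 236 mm (y); the lane strips run on through it, 32 mm above its floor. Far and end walls, 6 mm thick, rise 45 mm above its floor; the side to the lanes is open above the deck. A drum lying in it has its centre 15 mm above the floor.
- lid_handle (a point): Centre of the handle bar of the loose plywood lid, which starts in place on the box; z up. Bar 16 mm thick (x), 70 mm long (y), 34 mm high, on the upper face of the plate: 60 mm by 252 mm (y), 6 mm thick. In place the plate rests on the wall tops, this point is 68 mm straight above point bin and the y axes agree (either way round). Lying on a flat face it is 31 mm above that. Mass about 0.2 kg.
- paddle_mid (a point): Centre (half-way up) of the loose wooden paddle, 78 mm high, standing upright on the bench; z up. Below, a sole block 46 mm (x) by 32 mm (y), 34 mm high, weighted with a steel foot; above it a square neck 20 mm by 20 mm, 44 mm long, to be gripped. Bottom 39 mm below this point. The 32 mm wide end faces (x = +-23 mm) push the drums and fit in a lane. Mass about 0.2 kg.
- rest: The fixed cork pad on the bench on which the paddle is to be stood, 90 mm by 90 mm and 4 mm thick; origin at the centre of its underside.
- drum0: A little polished dark wooden drum with pale heads and brass hoops, a cylinder 30 mm across and 40 mm long, lying across a lane of the track, one at most in each; it rolls freely. Origin at its centre; its y axis is the cylinder's axis. May be absent.
- drum1: A little polished dark wooden drum with pale heads and brass hoops, a cylinder 30 mm across and 40 mm long, lying across a lane of the track, one at most in each; it rolls freely. Origin at its centre; its y axis is the cylinder's axis. May be absent.
- drum2: A little polished dark wooden drum with pale heads and brass hoops, a cylinder 30 mm across and 40 mm long, lying across a lane of the track, one at most in each; it rolls freely. Origin at its centre; its y axis is the cylinder's axis. May be absent.
- drum3: A little polished dark wooden drum with pale heads and brass hoops, a cylinder 30 mm across and 40 mm long, lying across a lane of the track, one at most in each; it rolls freely. Origin at its centre; its y axis is the cylinder's axis. May be absent.
- drum4: A little polished dark wooden drum with pale heads and brass hoops, a cylinder 30 mm across and 40 mm long, lying across a lane of the track, one at most in each; it rolls freely. Origin at its centre; its y axis is the cylinder's axis. May be absent.
- jar: Bystander: a lidded glass jar, 52 mm across and 70 mm high, on the bench beyond the track; origin at the centre of its underside.
- brush: Bystander: a brush 170 mm long, lying on the bench beyond the track.
- bowl: Bystander: a small white bowl, 80 mm across and 40 mm high, on the bench beyond the track; origin at the centre of its underside.
- deck_edge (a point): Middle of the far edge of the deck, where the lanes end and the storage box begins: 115 mm from point deck along x, same height and axes. A drum drops 20 mm into the box once its centre is past this straight edge.
- lid_block (a point): Centre of the underside of the locating block beneath the lid plate: 30 mm by 228 mm (y), 8 mm deep, 31 mm below point lid_handle, same axes. Laid flat, the lid lies on this block; in place it goes down inside the box walls with 4 mm to spare all round, its underside 37 mm above point bin.
- mat: The fixed grey felt mat on the bench for laying the lid on, 300 mm (x) by 110 mm (y), 3 mm thick; origin at the centre of its underside. It lies on one side of the track, the cork pad on the other.
There are look-alikes about, which are no part of the job. Leave any purple look-alike of the part that bears paddle_mid alone.

How it is judged:
On the way, in this order (a step that is already met when the one before it is completed fails the run):
1. the lid lies flat on the felt mat, let go (x of lid_handle in the frame of mat between -0.05 and 0.05 m and y of lid_handle in the frame of mat between -0.05 and 0.05 m and z of lid_handle in the frame of mat between 0.028 and 0.038 m and angle between lid_handle's own z axis and vertical below 0.08 rad and contact force between the fingers and lid below 0.1 N), for 0.2 s.
2. every drum lies at rest in the storage box (x of drum0 in the frame of bin between -0.012 and 0.012 m and y of drum0 in the frame of bin between -0.122 and 0.122 m and z of drum0 in the frame of bin between 0.005 and 0.022 m and linear speed of each of drum0, drum1, drum2, drum3, drum4 below 0.03 m/s and x of drum1 in the frame of bin between -0.012 and 0.012 m and y of drum1 in the frame of bin between -0.122 and 0.122 m and z of drum1 in the frame of bin between 0.005 and 0.022 m and x of drum2 in the frame of bin between -0.012 and 0.012 m and y of drum2 in the frame of bin between -0.122 and 0.122 m and z of drum2 in the frame of bin between 0.005 and 0.022 m and x of drum3 in the frame of bin between -0.012 and 0.012 m and y of drum3 in the frame of bin between -0.122 and 0.122 m and z of drum3 in the frame of bin between 0.005 and 0.022 m and x of drum4 in the frame of bin between -0.012 and 0.012 m and y of drum4 in the frame of bin between -0.122 and 0.122 m and z of drum4 in the frame of bin between 0.005 and 0.022 m), for 0.2 s.
3. the lid sits square and fully down on the box (x of lid_handle in the frame of bin between -0.009 and 0.009 m and y of lid_handle in the frame of bin between -0.009 and 0.009 m and z of lid_handle in the frame of bin between 0.062 and 0.0715 m and angle between lid_handle's own z axis and vertical below 0.06 rad and angle between the y axis of lid_handle and the y axis of bin, either way round below 0.1 rad), for 0.2 s.
At the end, for the whole second after the job is handed in: every drum lies at rest on the floor of the storage box; the lid sits on the box fully down (within about 3 mm), level, within 9 mm of centred and within 0.1 rad of square; the paddle stands upright on the cork pad with its centre at least 5 mm inside the pad's edges; nothing moves (all of step 2 and all of step 3 and x of paddle_mid in the frame of rest between -0.04 and 0.04 m and y of paddle_mid in the frame of rest between -0.04 and 0.04 m and z of paddle_mid in the frame of rest between 0.036 and 0.048 m and angle between paddle_mid's own z axis and vertical below 0.1 rad and linear speed of each of lid, paddle below 0.02 m/s); the robot touches nothing.
It fails at once if a drum was touched by the fingers or the arm (contact force between any of the fingers, the arm and drum0 above 0.3 N or contact force between any of the fingers, the arm and drum1 above 0.3 N or contact force between any of the fingers, the arm and drum2 above 0.3 N or contact force between any of the fingers, the arm and drum3 above 0.3 N or contact force between any of the fingers, the arm and drum4 above 0.3 N).
It fails at once if a drum was pushed hard by the paddle (over 10 N) or flung (over 1.2 m/s) (contact force between paddle and drum0 above 10 N or contact force between paddle and drum1 above 10 N or contact force between paddle and drum2 above 10 N or contact force between paddle and drum3 above 10 N or contact force between paddle and drum4 above 10 N or linear speed of any of drum0, drum1, drum2, drum3, drum4 above 1.2 m/s).
It fails at once if the jar, the brush or the bowl was moved by more than 3 cm (distance of any of jar, brush, bowl from where it was at the start of the episode above 0.03 m).
Of drum0, drum1, drum2, drum3, drum4 only 3 to 5 are there at a start; the rules pass over those that are not, and their reading is None.
At some moment in a run one of paddle, lid may be knocked a few centimetres aside while the robot is not near it.
Once in a run the grip may slacken for a moment while it holds something.
It also fails if it takes over 210 s, if anything falls off the work surface, if the arm or the gripper's body presses on something with over 40 N, if the wrist force passes 120 N, or if a joint passes its speed limit or range.

## Robot

A 6-joint arm with a two-finger parallel gripper is mounted at the origin on the work surface. World frame = base frame: x ahead of the robot, y to its left, z up, the work surface at z = 0. Lengths are in m, angles in rad, forces in N, time in s.
With the tool pointing down it reaches from about 0.35 to 0.775 m from the base axis. Payload 5.5 kg.
Tool frame: the origin (TCP) lies midway between the tips of the shut fingers; the grasp point (between the pads) lies 19 mm behind it; z points along the fingers, y is the direction in which the jaws open and shut (so a half turn about z gives the same grasp; the last joint's range is limited). The gripper opens to 85 mm and grips with 20 to 120 N. Pads are 22 mm wide; open, the fingers measure 114 mm over their backs; the gripper's body (76 mm by 85 mm) begins 54 mm behind the grasp point. The pads swing forward as they close: fully open they stand 13 mm farther back than shut.
Start: joints at [1.188, 0.313, 0.046, 1.304, 0, 1.431], TCP at [0.138, 0.558, 0.231] pointing down, gripper open.
Joint ranges: [-2.76, 2.76], [-0.86, 1.69], [-1.03, 1.26], [-2.2, 2.34], [-1.47, 1.5], [-3.14, 3.14]. Speed limits (rad/s): [2.57, 2.57, 3.14, 3.14, 3.14, 3.14].

## Interface

Orientations are given as a unit quaternion [w, x, y, z].
In Python, from cell import sensors, optics, job gives the robot as it stands.
- The arm moves only by the tool apply_moves, never from a script. Its argument "motion" is one flat list of numbers, 5 for each row, row after row: the finger opening in cm, from 0 to 8.54, then the shift along the world's x, y, z in cm, then the turn about the world's z in units of 8 degrees (1.0 is 8 degrees). A call has exactly 10 rows; each row is the pose to reach, as a shift and turn from the pose commanded when the call began; what a row does not reach only later rows make up. A row lasts 1/10 s, in which the tool goes at most 50 mm and 8.59 degrees, less where a joint would pass 70% of its speed; a pose out of reach is approached as far as the arm can. A call with a gripper value outside its range is refused whole. The fingers move at their own pace and stop on an object; "force" is the grip in N (left out, the last holds). Time passes only in rows, so rows that repeat a pose let the fingers close, or fill a call up. It gives the time, the measured TCP pose, the force and the opening at its end, in the units of the state.
- sensors.observe(): the state, without advancing time (a new reading comes with each control period).
- optics.read_camera(name): name is "side" or "top"; returns (picture, depth): 480x640x3 uint8, blue, green, red; 480x640 float32, m along the optical axis (not along the pixel's ray), 0 where there is no reading.
- optics.camera_model(name): a dict with "mtx" (3x3 intrinsics, pixels), "R" (3x3) and "t" (3): a world point X has camera coordinates R X + t. Camera axes: x right, y down, z forward; pixel columns grow to the right and rows downward; lengths in m; the calibration is good to about 2 mm. A picture is of the moment at which its call begins. camera_model takes no time and is no camera call.
- job.hand_in(): hands the job in, once; it reports no verdict.
The state is a dict: "t": time; "q": joint angles; "qvel": joint speeds; "joint_torque": joint torques, N m; "position": TCP position; "tcp_rot": TCP orientation; "force": force on the tool from outside, world axes, zero at the start; "ft_torque": the same for the moment, N m; "finger_gap": finger opening in m.
Only numpy, scipy, OpenCV 4.12 (cv2) and the standard library are available. Lean on these libraries where they do the work, as an engineer would, in place of code of your own. Each camera call takes 0.05 s, during which the arm holds its last target. There are 200 camera calls.

## Working session

There is one attempt and no reset: what is moved stays moved. The work goes in short steps, Python scripts to look and compute and a tool call to move; the robot and the scene stay as the last step left them, time stands still between calls to the robot, and variables do not carry over. Pictures are saved under pics/ and viewed, about 12 in all and at most 16, crops included, and the job is handed in when it is done.

Besides the shell and the picture viewer there is one more tool, called after ">>>" in YAML: its name, and indented under it one key for each argument. apply_moves: Moves the arm, as the interface text tells. Its arguments: {"type":"object","properties":{"motion":{"type":"array","items":{"type":"number"}},"force":{"type":"number"}},"required":["motion"]}

```bash
mkdir -p pics; cat > h.py <<'E'
import numpy as np, cv2
from cell import sensors, optics, job
def cap(name, fn=None):
    p,d=optics.read_camera(name)
    if fn: cv2.imwrite('pics/'+fn,p)
    return p,d
def ray(name,uv,z):
    m=optics.camera_model(name);R=np.array(m['R']);t=np.array(m['t']);K=np.array(m['mtx'])
    uv=np.atleast_2d(np.array(uv,float))
    d=(np.linalg.inv(K)@np.c_[uv,np.ones(len(uv))].T).T@R
    c=-R.T@t
    return c+d*((z-c[2])/d[:,2])[:,None]
def cloud(name,d):
    m=optics.camera_model(name);R=np.array(m['R']);t=np.array(m['t']);K=np.array(m['mtx'])
    v,u=np.mgrid[:480,:640]
    pc=np.stack([(u-K[0,2])/K[0,0]*d,(v-K[1,2])/K[1,1]*d,d],-1)
    X=(pc-t)@R; X[d<=0]=np.nan
    return X
def proj(name,X):
    m=optics.camera_model(name);X=np.atleast_2d(X)@np.array(m['R']).T+np.array(m['t'])
    p=X@np.array(m['mtx']).T
    return p[:,:2]/p[:,2:]
def st():
    s=sensors.observe();print({k:np.round(s[k],4).tolist() for k in('t','q','position','tcp_rot','force','finger_gap')});return s
E
python3 - <<'E'
from h import *
for n in('top','side'):
    cap(n,n+'0.png');m=optics.camera_model(n);R=np.array(m['R']);print(n,-R.T@np.array(m['t']),R.round(2).tolist(),np.array(m['mtx']).round(0).tolist())
st()
E
```

```text
top [0.39872175 0.02462534 1.16884434] [[-0.05, -1.0, -0.0], [-0.98, 0.05, -0.2], [0.2, -0.01, -0.98]] [[610.0, 0.0, 306.0], [0.0, 610.0, 232.0], [0.0, 0.0, 1.0]]
side [ 0.24021523 -0.60100348  0.67297658] [[0.86, -0.5, 0.02], [-0.3, -0.54, -0.78], [0.4, 0.67, -0.62]] [[454.0, 0.0, 317.0], [0.0, 454.0, 238.0], [0.0, 0.0, 1.0]]
{'t': 0.1, 'q': [1.1884, 0.3139, 0.0451, 1.3036, -0.0, 1.4312], 'position': [0.1381, 0.5577, 0.2305], 'tcp_rot': [-0.0002, 0.1211, 0.9926, -0.0008], 'force': [1.0708, 0.3293, -0.2739], 'finger_gap': 0.0855}
```

View pics/top0.png

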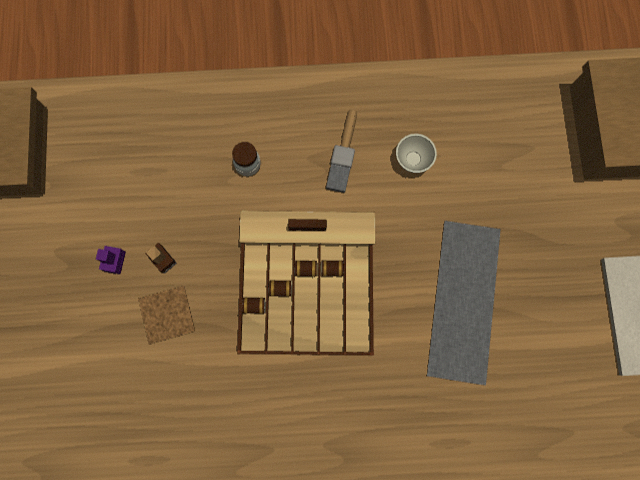

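View pics/side0.png

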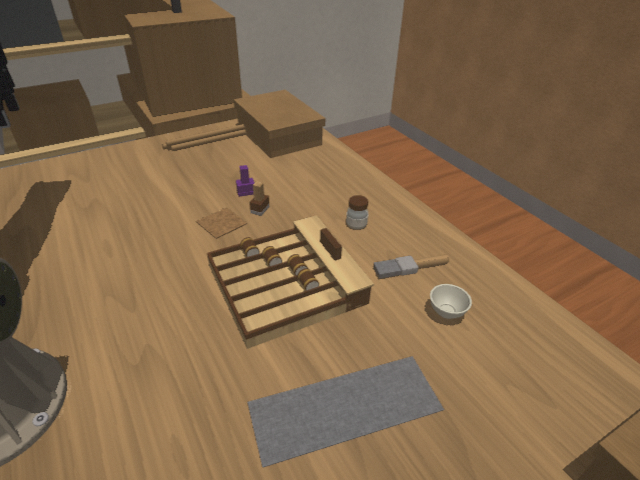

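The top view shows drums in lanes +96 (254,305), +48 (280,288), 0 (306,268) and −48 (332,268), with lane −96 empty. The lid handle is at (307,225) and the mat around (464,302). The paddle is at (160,258), next to the purple look-alike at (112,260), and the cork pad is at (166,314).

```bash
cat >> h.py <<'E'
def rect(X,m):
    P=X[m][:,:2].astype(np.float32);P=P[np.isfinite(P).all(1)]
    (c,s,a)=cv2.minAreaRect((P*1000).astype(np.float32))
    if s[0]<s[1]: s=(s[1],s[0]);a-=90
    return np.round(c,1),np.round(s,1),round((a+90)%180-90,1),len(P)
def big(m):
    m=cv2.morphologyEx(m.astype(np.uint8),cv2.MORPH_OPEN,np.ones((2,2)))
    n,l,s,_=cv2.connectedComponentsWithStats(m)
    return l==1+np.argmax(s[1:,4]) if n>1 else m>0
def box(u0,v0,u1,v1):
    b=np.zeros((480,640),bool);b[v0:v1,u0:u1]=1;return b
E
python3 - <<'E'
from h import *
p,d=cap('top');X=cloud('top',d);Z=X[...,2]
hsv=cv2.cvtColor(p,cv2.COLOR_BGR2HSV)
print('benchz',np.nanmedian(Z[400:450,200:400]))
L=box(220,195,395,260)
print('plate',rect(X,big(L&(Z>.05)&(Z<.066))))
print('handle top',rect(X,big(L&(Z>.083))), np.nanmedian(Z[big(L&(Z>.083))]))
print('track',rect(X,big(box(220,195,395,370)&(Z>.018))))
print('mat',rect(X,big(box(415,205,515,395)&(hsv[...,1]<60))))
b=box(120,275,215,355)
print('cork',rect(X,big(b&(Z>.002)&(hsv[...,0]<14))), rect(X,big(b&(Z>.0025))))
b=box(135,235,180,280)
print('paddle',rect(X,big(b&(Z>.015))),'neck',rect(X,big(b&(Z>.06))),np.nanmax(Z[b]),'sole',rect(X,big(b&(Z>.02)&(Z<.04))))
dr=box(235,245,375,352)&(hsv[...,2]<90)&(Z>.045)
n,l,s,c=cv2.connectedComponentsWithStats(dr.astype(np.uint8))
for i in range(1,n):
    if s[i,4]>25: print('drum',c[i],s[i,4],np.nanmedian(X[l==i],0).round(4),np.nanmax(Z[l==i]))
for n,b in dict(jar=box(225,135,268,180),brush=box(320,105,360,195),bowl=box(390,130,440,180)).items(): print(n,rect(X,b&(Z>.008)),np.nanmax(Z[b]))
print(proj('top',[[.5,0,0]]))
E
```

```text
benchz 0.0007490541420088184
plate (array([638.6,  12. ]), array([266.1,  70.2]), 89.1, 3821)
handle top (array([638.3,  11.5]), array([71.3, 20.2]), -88.3, 358) 0.09065123691712317
track (array([541.8,  17.4]), array([274.1, 264.2]), -3.1, 19075)
mat (array([ 490.9, -280.1]), array([299.1, 112.1]), -12.0, 9015)
cork (array([0., 0.]), array([0., 0.]), 0.0, 0) (array([493.8, 288.3]), array([91.8, 91.2]), -76.5, 1750)
paddle (array([600.9, 295.5]), array([45.1, 33.4]), 38.0, 463) neck (array([600.4, 296.1]), array([23.2, 18.2]), -52.3, 147) 0.08245215965970391 sole (array([600.9, 295.5]), array([45.1, 33.4]), 38.0, 235)
drum [295.58064516 268.5483871 ] 31 [0.5627 0.0391 0.053 ] 0.06008748133106624
drum [306.80090498 268.37104072] 221 [0.5623 0.0193 0.0538] 0.060381038272441186
drum [331.98823529 268.3254902 ] 255 [ 0.5598 -0.0279  0.0537] 0.061502682536471266
drum [269.53333333 287.7       ] 30 [0.5309 0.0889 0.0547] 0.05866740665066881
drum [281.         288.18721461] 219 [0.5287 0.0681 0.0542] 0.061078637193127235
drum [242.77142857 306.11428571] 35 [0.4998 0.1388 0.0544] 0.05864588192027878
drum [254.69230769 305.27350427] 234 [0.5005 0.118  0.0539] 0.06089102724846668
jar (array([783.7, 125.4]), array([49.7, 48.7]), -34.7, 755) 0.07628190149536462
brush (array([802.2, -67.8]), array([170.7,  41.6]), -15.2, 1270) 0.026084306756512434
bowl (array([ 779.2, -204.2]), array([78.9, 78.5]), 9.8, 1061) 0.04608334806560515
[[318.34927093 304.58220873]]
```

```bash
python3 - <<'E'
from h import *
p,d=cap('top');X=cloud('top',d);Z=X[...,2]
hsv=cv2.cvtColor(p,cv2.COLOR_BGR2HSV)
# lane strips: dark pixels, per-row column centroid -> plane z=.038
dark=(hsv[...,2]<95)&(Z<.046)&(Z>.0)
for u in (242,267,293,319,345,370):
    pts=[]
    for v in range(248,348):
        w=np.where(dark[v,u-6:u+7])[0]
        if 1<=len(w)<=6: pts.append((u-6+w.mean(),v))
    P=ray('top',pts,.038)[:,:2]
    vx,vy,x0,y0=cv2.fitLine(P.astype(np.float32),cv2.DIST_HUBER,0,.01,.001).ravel()
    if vx<0:vx,vy=-vx,-vy
    print(u,len(P),'yaw',np.degrees(np.arctan2(vy,vx)).round(2),'y at x=.504',(y0+(.504-x0)*vy/vx).round(4))
L=box(220,195,395,260)
m=big(L&(Z>.083));P=X[m][:,:2];print('handle',P.mean(0),np.degrees(np.arctan2(*np.linalg.svd(P-P.mean(0),full_matrices=False)[2][0][::-1])))
b=box(135,235,180,280);m=big(b&(Z>.06));P=X[m];print(P.mean(0),(P.max(0)+P.min(0))/2)
E
```

```text
242 100 yaw -3.76 y at x=.504 0.1452
267 100 yaw -3.94 y at x=.504 0.096
293 100 yaw -3.94 y at x=.504 0.0482
319 98 yaw -3.9 y at x=.504 0.0005
345 100 yaw -3.79 y at x=.504 -0.0471
370 100 yaw -4.29 y at x=.504 -0.0963Traceback (most recent call last):
  File "<stdin>", line 16, in <module>
    u, s, vh = gufunc(a, signature=signature)
               ~~~~~~^^^^^^^^^^^^^^^^^^^^^^^^
    raise LinAlgError("SVD did not converge")
numpy.linalg.LinAlgError: SVD did not converge
```

>>> apply_moves:
  motion: [8.5,2.5,-3,0,-1,8.5,5,-6,0,-2,8.5,8,-9,0,-3,8.5,11,-12,0,-4,8.5,14,-15,0,-5,8.5,17,-18,0,-6,8.5,20,-21,0,-7,8.5,22,-24,0,-8,8.5,25,-27,0,-9,8.5,28,-30,0,-10]
  force: 40

```text
t: 1.2
position: [0.419, 0.2568, 0.2314]
tcp_rot: [0.0, 0.733, 0.681, 0.0]
force: [-0.1, 1.0, -0.1]
finger_gap: 0.085
```

>>> apply_moves:
  motion: [8.5,3,-3,0,0,8.5,6,-6,-1,0,8.5,9,-9,-2,0,8.5,12,-12,-3,0,8.5,15,-15,-4,0,8.5,18,-19,-5,0,8.5,20,-22,-6,0,8.5,22,-24.6,-7,0,8.5,22,-24.6,-8,0,8.5,22,-24.6,-8,0]

```text
t: 2.2
position: [0.6371, 0.0116, 0.1489]
tcp_rot: [-0.002, 0.731, 0.682, -0.001]
force: [-0.0, 0.8, -1.2]
finger_gap: 0.0853
```

```bash
python3 - <<'E'
from h import *
st();cap('side','side1.png')
E
```

```text
{'t': 2.2, 'q': [-0.1078, 0.4693, 0.075, 1.1806, 0.0003, 1.5329], 'position': [0.6371, 0.0116, 0.1489], 'tcp_rot': [-0.0017, 0.7314, 0.682, -0.0012], 'force': [-0.027, 0.8488, -1.2427], 'finger_gap': 0.0853}
```

View pics/side1.png

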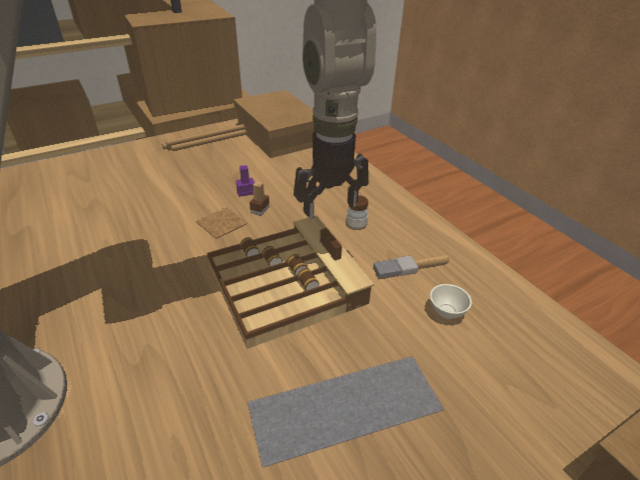

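The fingers at (310,190) and (358,185) straddle the handle at (331,243), so I lower, grip and lift.

>>> apply_moves:
  motion: [8.5,0,0,-2,0,8.5,0,0,-4,0,8.5,0,0,-6,0,8.5,0,0,-7.5,0,8.5,0,0,-8.5,0,0,0,0,-8.5,0,0,0,0,-8.5,0,0,0,0,-8.5,0,0,0,0,-8.5,0,0,0,0,-8.5,0]
  force: 60

```text
t: 3.25
position: [0.6393, 0.0121, 0.0676]
tcp_rot: [0.001, 0.731, 0.683, 0.001]
force: [-0.4, 0.3, 0.8]
finger_gap: 0.0147
```

>>> apply_moves:
  motion: [0,0,0,0,0,0,0,0,0,0,0,0,0,0.5,0,0,0,0,1,0,0,0,0,2,0,0,0,0,3.5,0,0,0,0,5,0,0,0,0,6.5,0,0,0,0,8,0,0,0,0,8,0]

```text
t: 4.25
position: [0.6397, 0.012, 0.1492]
tcp_rot: [0.002, 0.731, 0.683, 0.001]
force: [0.7, -0.3, -0.5]
finger_gap: 0.0149
```

```bash
python3 - <<'E'
from h import *
s=st();cap('side','side2.png')
E
```

```text
{'t': 4.25, 'q': [-0.1066, 0.4671, 0.0721, 1.1714, -0.0001, 1.5325], 'position': [0.6397, 0.012, 0.1492], 'tcp_rot': [0.0017, 0.7308, 0.6826, 0.0014], 'force': [0.6926, -0.3323, -0.4501], 'finger_gap': 0.0149}
```

View pics/side2.png

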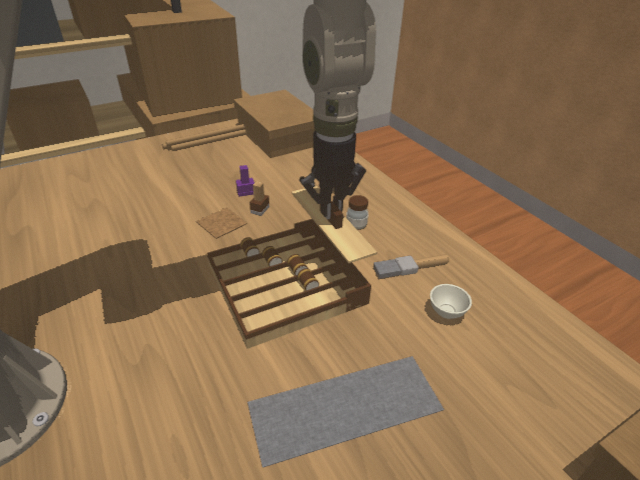

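The lid is lifted and held near (335,225), and the box is open. I carry it to the mat, turning it to match.

>>> apply_moves:
  motion: [0,-1,-2,0,1,0,-2.5,-5,0,2,0,-4,-8,0,3,0,-6,-12,0,4,0,-8,-16,0,5,0,-10,-20,0,6,0,-12,-24,0,7,0,-14,-27,0,8,0,-14.9,-29.2,0,9,0,-14.9,-29.2,0,10]

```text
t: 5.3
position: [0.4874, -0.2825, 0.1453]
tcp_rot: [-0.001, 0.12, 0.993, -0.0]
force: [-0.5, -0.4, -2.0]
finger_gap: 0.0149
```

>>> apply_moves:
  motion: [0,0,0,0,0.25,0,0,0,-2,0.25,0,0,0,-4,0.25,0,0,0,-6,0.25,0,0,0,-8,0.25,0,0,0,-9.5,0.25,0,0,0,-10.5,0.25,0,0,0,-11,0.25,0,0,0,-11,0.25,0,0,0,-11,0.25]

```text
t: 6.3
position: [0.4896, -0.2801, 0.0368]
tcp_rot: [0.0, 0.104, 0.995, -0.0]
force: [0.0, -1.1, -2.1]
finger_gap: 0.0149
```

```bash
python3 - <<'E'
from h import *
s=st();cap('side','side3.png')
E
```

```text
{'t': 6.3, 'q': [-0.662, 0.4244, -0.2956, 0.8501, 0.0001, -0.4541], 'position': [0.4896, -0.2801, 0.0368], 'tcp_rot': [0.0003, 0.1037, 0.9946, -0.0001], 'force': [0.002, -1.0546, -2.1219], 'finger_gap': 0.0149}
```

View pics/side3.png

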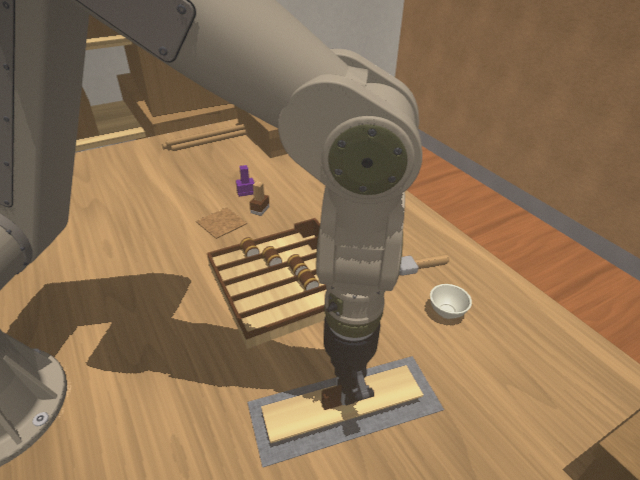

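The lid hovers flat, centred on the mat around (345,403). I lower the last 9 mm, release and rise.

>>> apply_moves:
  motion: [0,0,0,-0.3,0,0,0,0,-0.6,0,0,0,0,-0.9,0,0,0,0,-1,0,0,0,0,-1,0,3,0,0,-1,0,4,0,0,-1,0,6,0,0,-1,0,8.5,0,0,-1,0,8.5,0,0,-1,0]

```text
t: 7.35
position: [0.4892, -0.2798, 0.0262]
tcp_rot: [-0.0, 0.104, 0.995, 0.0]
force: [0.1, 0.3, 0.1]
finger_gap: 0.0814
```

>>> apply_moves:
  motion: [8.5,0,0,0,0,8.5,0,0,2,0,8.5,0,0,5,0,8.5,0,0,8,0,8.5,0,0,11,0,8.5,0,2,14,0,8.5,0,5,16,0,8.5,0,8,18,0,8.5,0,12,18,0,8.5,0,16,18,0]

```text
t: 8.35
position: [0.4897, -0.119, 0.2073]
tcp_rot: [0.001, 0.104, 0.995, -0.0]
force: [-0.0, 1.0, -0.1]
finger_gap: 0.0851
```

```bash
python3 - <<'E'
from h import *
s=st();p,d=cap('top','top4.png');X=cloud('top',d);Z=X[...,2]
b=box(415,205,515,395)
m=big(b&(Z>.012));print('lid',rect(X,m));m=b&(Z>.04)&(Z<.08);print('handle',rect(X,big(m)),np.nanmedian(Z[m]))
E
```

```text
{'t': 8.35, 'q': [-0.3979, 0.183, -0.184, 1.2016, 0.0002, -0.1889], 'position': [0.4897, -0.119, 0.2073], 'tcp_rot': [0.0011, 0.1043, 0.9945, -0.0002], 'force': [-0.0461, 1.0383, -0.1184], 'finger_gap': 0.0851}
lid (array([ 421.5, -210.1]), array([307.7, 162.1]), 78.9, 18277)
handle (array([0., 0.]), array([0., 0.]), 0.0, 0) nan
  return np.nanmean(a, axis, out=out, keepdims=keepdims)
```

View pics/top4.png

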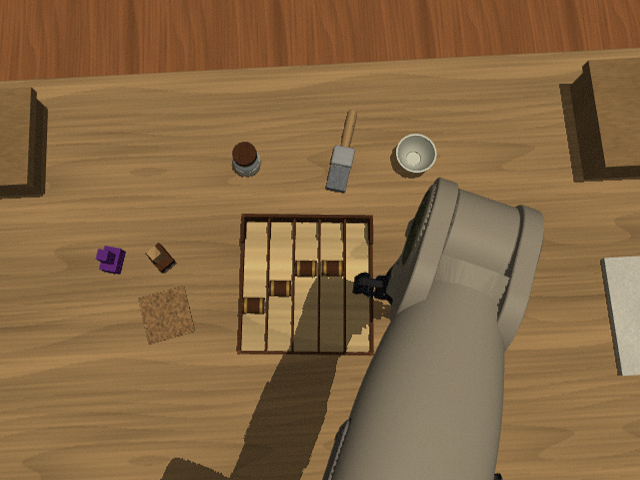

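Four drums are on the track and none was hidden under the lid. The paddle still stands at (160,258). I go above it.

>>> apply_moves:
  motion: [8.5,1,4,0,-0.5,8.5,2.2,8.3,0,-1,8.5,3.3,12.5,0,-1.5,8.5,4.4,16.6,0,-2,8.5,5.5,20.8,0,-2.5,8.5,6.6,25,0,-3,8.5,7.7,29,0,-3.5,8.5,8.8,33,0,-4,8.5,10,37.5,0,-4.5,8.5,11.1,41.5,0,-5]

```text
t: 9.4
position: [0.6005, 0.2972, 0.2061]
tcp_rot: [0.0, 0.439, 0.899, 0.0]
force: [1.0, -0.0, 0.6]
finger_gap: 0.085
```

>>> apply_moves:
  motion: [8.5,0,0,0,0,8.5,0,0,-1,0,8.5,0,0,-2,0,8.5,0,0,-4,0,8.5,0,0,-6,0,8.5,0,0,-8,0,8.5,0,0,-9,0,8.5,0,0,-9,0,8.5,0,0,-9,0,8.5,0,0,-9,0]

```text
t: 10.4
position: [0.6011, 0.2951, 0.1177]
tcp_rot: [0.001, 0.438, 0.899, 0.001]
force: [0.1, 0.8, -0.3]
finger_gap: 0.0846
```

```bash
python3 - <<'E'
from h import *
s=st();p,d=cap('top');X=cloud('top',d);Z=X[...,2]
b=box(415,205,515,395)
m=big(b&(Z>.012));print('lid',rect(X,m));m=b&(Z>.03)&(Z<.08);print('handle',rect(X,big(m)),np.nanmedian(Z[m]))
q,_=cap('side')
cv2.imwrite('pics/c5.png',np.hstack([cv2.resize(p[200:350,80:280],(533,400)),cv2.resize(q[100:250,180:280],(267,400))]))
E
```

```text
{'t': 10.4, 'q': [0.3366, 0.5431, 0.1168, 1.1423, 0.0, 1.243], 'position': [0.6011, 0.2951, 0.1177], 'tcp_rot': [0.0008, 0.4379, 0.899, 0.0008], 'force': [0.0589, 0.8487, -0.3058], 'finger_gap': 0.0846}
lid (array([ 484.9, -283. ]), array([254.6,  66.8]), -11.8, 4283)
handle (array([ 485.5, -284.9]), array([73.2, 28.3]), -11.4, 429) 0.05025635042834869
```

View pics/c5.png

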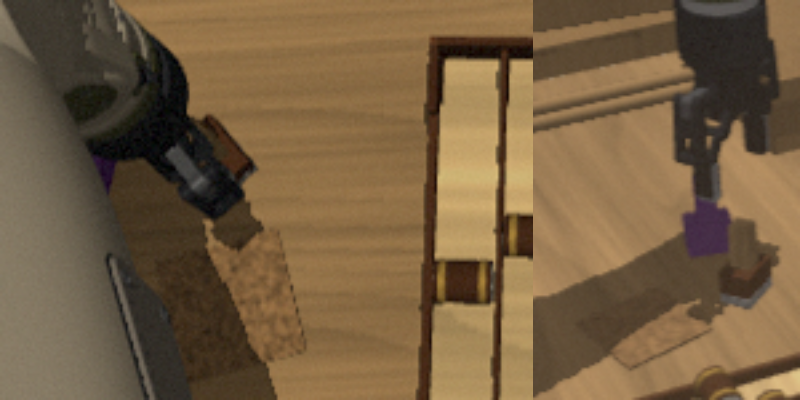

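The lid reads within about 5 mm of the mat centre. The paddle hasn't moved: its side-view pixel is still about (259,199). I descend and grip.

>>> apply_moves:
  motion: [8.5,0,0,-2,0,8.5,0,0,-4,0,8.5,0,0,-6,0,8.5,0,0,-7,0,8.5,0,0,-7.8,0,0,0,0,-7.8,0,0,0,0,-7.8,0,0,0,0,-7.8,0,0,0,0,-7.8,0,0,0,0,-7.8,0]
  force: 80

```text
t: 11.5
position: [0.6009, 0.2954, 0.0391]
tcp_rot: [0.001, 0.438, 0.899, 0.001]
force: [-0.7, -0.2, -1.8]
finger_gap: 0.019
```

>>> apply_moves:
  motion: [0,0,0,0,0,0,0,0,0,0,0,0,0,0.5,0,0,0,0,1,0,0,0,0,2,0,0,0,0,4,0,0,0,0,6,0,0,0,0,8,0,0,0,0,10,0,0,0,0,10,0]

```text
t: 12.5
position: [0.6023, 0.2959, 0.1426]
tcp_rot: [0.002, 0.438, 0.899, 0.002]
force: [0.7, 1.1, -1.6]
finger_gap: 0.0191
```

```bash
python3 - <<'E'
from h import *
s=st();q,_=cap('side')
cv2.imwrite('pics/c6.png',cv2.resize(q[80:280,160:400],(720,600)))
E
```

```text
{'t': 12.5, 'q': [0.3372, 0.5291, 0.156, 1.1908, 0.0, 1.2432], 'position': [0.6023, 0.2959, 0.1426], 'tcp_rot': [0.0024, 0.4377, 0.8991, 0.0024], 'force': [0.6938, 1.1379, -1.597], 'finger_gap': 0.0191}
```

View pics/c6.png

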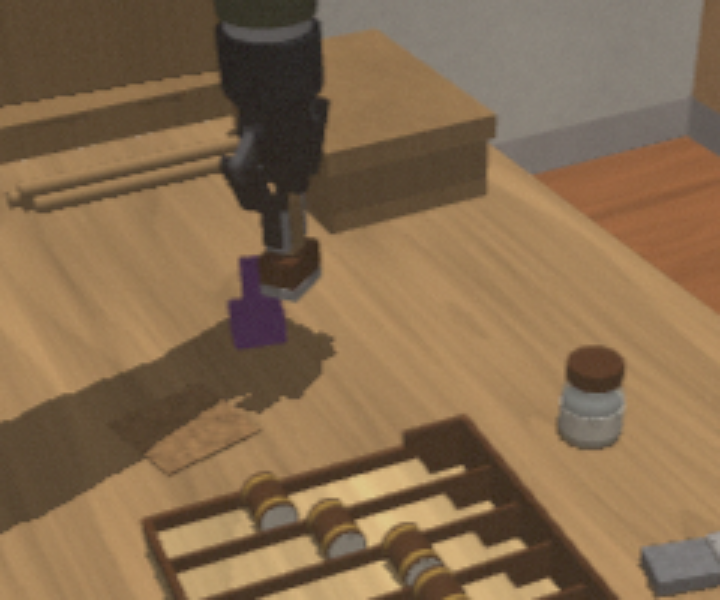

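The paddle is held upright, and the purple one is untouched. I carry it to lane +96, behind its drum.

>>> apply_moves:
  motion: [0,-2,-2,0,-0.5,0,-4,-4,0,-1,0,-6,-6,0,-1.75,0,-8,-8.5,0,-2.5,0,-10,-11,0,-3.25,0,-12,-13.5,0,-4,0,-14,-15.5,0,-4.75,0,-15.2,-17.3,0,-5.25,0,-15.2,-17.3,0,-5.25,0,-15.2,-17.3,-2,-5.25]

```text
t: 13.55
position: [0.45, 0.1221, 0.1197]
tcp_rot: [0.001, 0.731, 0.683, 0.002]
force: [1.2, 0.2, -1.8]
finger_gap: 0.0191
```

```bash
python3 - <<'E'
from h import *
s=st();p,d=cap('top');q,_=cap('side')
cv2.imwrite('pics/c7.png',np.hstack([cv2.resize(p[200:360,220:390],(425,400)),cv2.resize(q[180:340,190:340],(375,400))]))
E
```

```text
{'t': 13.55, 'q': [0.0924, 0.1689, -0.4273, 0.9698, 0.0003, 1.7316], 'position': [0.45, 0.1221, 0.1197], 'tcp_rot': [0.0014, 0.7309, 0.6825, 0.002], 'force': [1.2259, 0.1843, -1.7553], 'finger_gap': 0.0191}
```

View pics/c7.png

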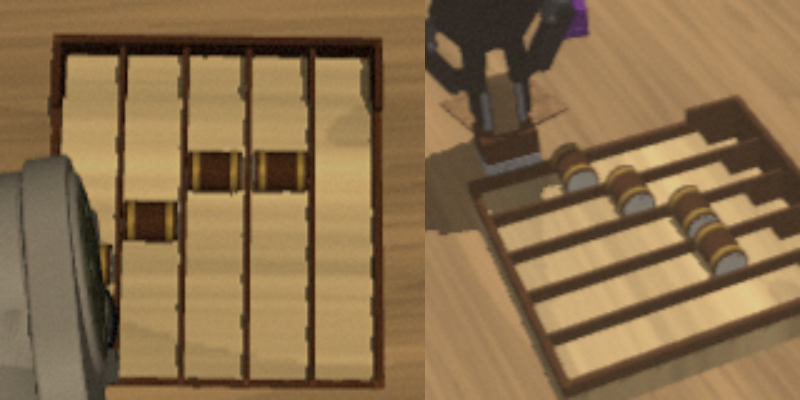

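The paddle hangs over lane +96 behind its drum. The side view confirms it is square to the lane and clear. I lower it.

>>> apply_moves:
  motion: [0,0,0.1,-1,0,0,0,0.1,-2,0,0,0,0.1,-3,0,0,0,0.1,-4,0,0,0,0.1,-4.5,0,0,0,0.1,-5,0,0,0,0.1,-5.2,0,0,0,0.1,-5.2,0,0,0,0.1,-5.2,0,0,0,0.1,-5.2,0]

```text
t: 14.65
position: [0.4486, 0.1232, 0.0667]
tcp_rot: [0.0, 0.731, 0.683, 0.0]
force: [0.2, 0.2, -2.9]
finger_gap: 0.0194
```

```bash
python3 - <<'E'
from h import *
s=st();q,_=cap('side')
cv2.imwrite('pics/c8.png',cv2.resize(q[180:340,190:390],(750,600)))
E
```

```text
{'t': 14.65, 'q': [0.0952, 0.2245, -0.5044, 0.841, -0.0, 1.7343], 'position': [0.4486, 0.1232, 0.0667], 'tcp_rot': [0.0003, 0.7308, 0.6826, 0.0003], 'force': [0.1871, 0.2027, -2.904], 'finger_gap': 0.0194}
```

View pics/c8.png

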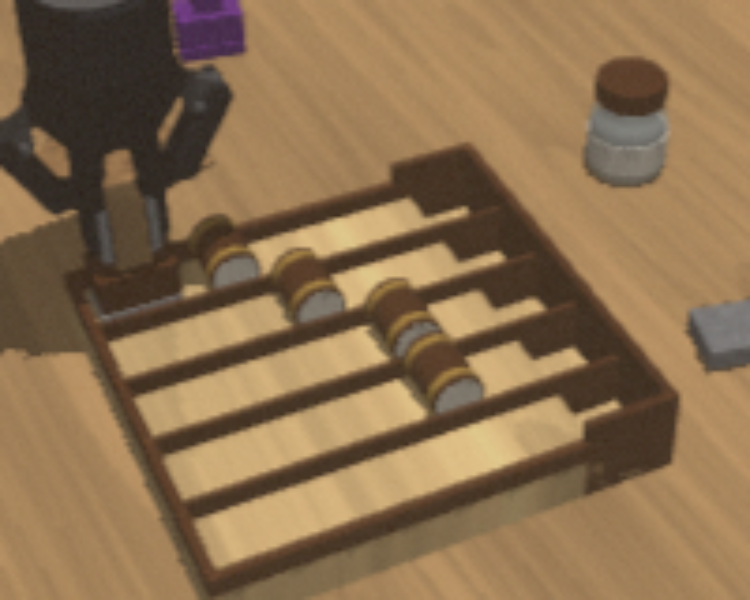

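The sole sits in lane +96 behind its drum. I push it gently.

>>> apply_moves:
  motion: [0,0.4,0,0.1,0,0,0.9,-0.05,0.1,0,0,1.5,-0.1,0.1,0,0,2.2,-0.15,0.1,0,0,3,-0.2,0.1,0,0,3.8,-0.25,0.1,0,0,4.6,-0.3,0.1,0,0,5.4,-0.35,0.1,0,0,6.2,-0.4,0.1,0,0,7,-0.5,0.1,0]

```text
t: 15.7
position: [0.5189, 0.1181, 0.0673]
tcp_rot: [-0.0, 0.731, 0.683, -0.0]
force: [-0.8, 0.4, -2.2]
finger_gap: 0.019
```

>>> apply_moves:
  motion: [0,0.8,-0.05,0,0,0,1.6,-0.1,0,0,0,2.4,-0.15,0,0,0,3.2,-0.2,0,0,0,4,-0.25,0,0,0,4.8,-0.3,0,0,0,5.6,-0.4,0,0,0,6.4,-0.45,0,0,0,7.1,-0.5,0,0,0,7.6,-0.5,0,0]

```text
t: 16.7
position: [0.595, 0.1131, 0.0673]
tcp_rot: [0.0, 0.731, 0.683, 0.0]
force: [-0.6, 0.1, -2.8]
finger_gap: 0.0189
```

```bash
python3 - <<'E'
from h import *
s=st();q,_=cap('side')
cv2.imwrite('pics/c9.png',cv2.resize(q[180:340,190:390],(750,600)))
E
```

```text
{'t': 16.7, 'q': [0.0553, 0.4651, -0.1439, 0.9616, -0.0, 1.6945], 'position': [0.595, 0.1131, 0.0673], 'tcp_rot': [0.0001, 0.7309, 0.6825, 0.0001], 'force': [-0.6332, 0.0811, -2.8053], 'finger_gap': 0.0189}
```

View pics/c9.png

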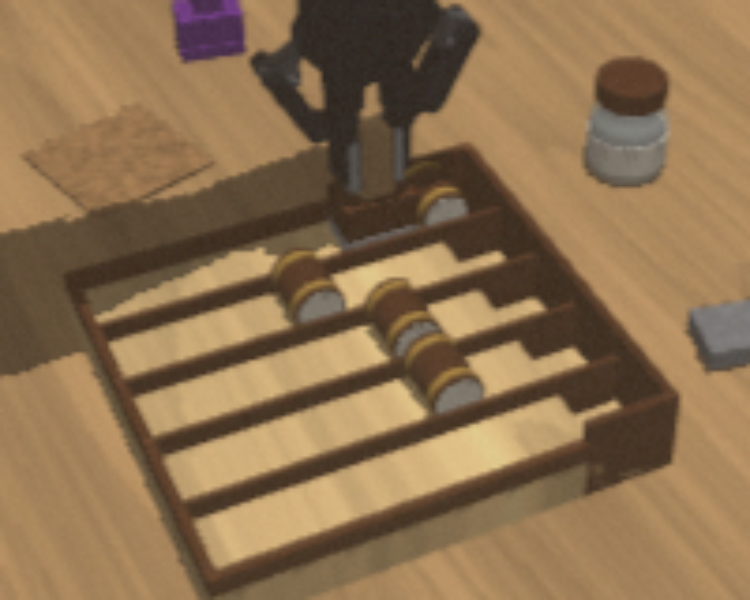

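```bash
cat >> h.py <<'E'
O=np.array([.5053,.0233]);c_,s_=np.cos(np.radians(-3.9)),np.sin(np.radians(-3.9))
def lanes():
    for n in('side','top'):
        p,d=cap(n);X=cloud(n,d);xy=X[...,:2]-O;x=xy@[c_,s_];y=xy@[-s_,c_]
        for l in(96,48,0,-48,-96):
            m=(abs(y-l/1000)<.012)&(x>-.09)&(x<.15)&(X[...,2]>.031)&(X[...,2]<.066)
            mb=(abs(y-l/1000)<.012)&(x>.117)&(x<.15)
            print(n,l,'raised: n',m.sum(),'x',np.percentile(x[m],[2,50,98]).round(3) if m.sum()>3 else '','zmax',X[m][:,2].max().round(3) if m.any() else '','| bin zmed/max',np.percentile(X[mb][:,2],[10,50,95]).round(3) if mb.any() else '')
E
python3 - <<'E'
from h import *
lanes()
E
```

```text
side 96 raised: n 182 x [0.06  0.103 0.139] zmax 0.066 | bin zmed/max [0.048 0.141 0.181]
side 48 raised: n 114 x [0.008 0.017 0.035] zmax 0.058 | bin zmed/max [0.364 0.481 0.519]
side 0 raised: n 117 x [0.045 0.055 0.072] zmax 0.058 | bin zmed/max [0.006 0.008 0.027]
side -48 raised: n 135 x [0.046 0.056 0.073] zmax 0.058 | bin zmed/max [0.006 0.007 0.026]
side -96 raised: n 0 x  zmax  | bin zmed/max [0.026 0.026 0.026]
top 96 raised: n 0 x  zmax  | bin zmed/max [0.528 0.531 0.535]
top 48 raised: n 173 x [0.007 0.023 0.093] zmax 0.059 | bin zmed/max [0.004 0.007 0.541]
top 0 raised: n 234 x [-0.047  0.056  0.076] zmax 0.061 | bin zmed/max [0.004 0.007 0.01 ]
top -48 raised: n 245 x [-0.057  0.057  0.087] zmax 0.061 | bin zmed/max [0.004 0.006 0.01 ]
top -96 raised: n 34 x [-0.078  0.02   0.104] zmax 0.033 | bin zmed/max [0.004 0.006 0.01 ]
```

Lane +96's drum is still up at the edge, so I nudge it 8 mm more.

>>> apply_moves:
  motion: [0,0.2,0,0,0,0,0.4,0,0,0,0,0.6,0,0,0,0,0.8,-0.05,0,0,0,0.8,-0.05,0,0,0,0.8,-0.05,0,0,0,0.4,0,0,0,0,-0.5,0,0,0,0,-1.5,0.1,0,0,0,-2.5,0.1,0,0]

```text
t: 17.85
position: [0.5678, 0.1143, 0.0672]
tcp_rot: [-0.0, 0.731, 0.683, -0.0]
force: [0.4, 0.3, -1.3]
finger_gap: 0.0192
```

```bash
python3 - <<'E'
from h import *
st();lanes()
E
```

```text
{'t': 17.85, 'q': [0.0601, 0.4203, -0.2161, 0.935, 0.0001, 1.699], 'position': [0.5678, 0.1143, 0.0672], 'tcp_rot': [-0.0002, 0.7308, 0.6826, -0.0002], 'force': [0.3659, 0.3447, -1.2663], 'finger_gap': 0.0192}
side 96 raised: n 143 x [0.032 0.054 0.147] zmax 0.066 | bin zmed/max [0.025 0.034 0.037]
side 48 raised: n 113 x [0.008 0.017 0.035] zmax 0.057 | bin zmed/max [0.014 0.025 0.025]
side 0 raised: n 120 x [0.046 0.055 0.072] zmax 0.057 | bin zmed/max [0.006 0.025 0.027]
side -48 raised: n 132 x [0.046 0.056 0.073] zmax 0.057 | bin zmed/max [0.006 0.007 0.027]
side -96 raised: n 0 x  zmax  | bin zmed/max [0.025 0.025 0.026]
top 96 raised: n 0 x  zmax  | bin zmed/max 
top 48 raised: n 230 x [-0.023  0.02   0.076] zmax 0.062 | bin zmed/max [0.003 0.006 0.011]
top 0 raised: n 238 x [-0.067  0.056  0.073] zmax 0.061 | bin zmed/max [0.004 0.007 0.01 ]
top -48 raised: n 234 x [-0.05   0.057  0.079] zmax 0.06 | bin zmed/max [0.004 0.007 0.011]
top -96 raised: n 31 x [-0.08   0.022  0.108] zmax 0.034 | bin zmed/max [0.004 0.007 0.01 ]
```

That drum is in the box. Next is lane +48.

>>> apply_moves:
  motion: [0,0,0,2,0,0,0,0,4,0,0,-1,0,5,0,0,-4,-1.5,5,0,0,-7,-3,5,0,0,-9.4,-4.1,5,0,0,-9.4,-4.1,5,0,0,-9.4,-4.1,3.5,0,0,-9.4,-4.1,1.5,0,0,-9.4,-4.1,0.1,0]

```text
t: 18.95
position: [0.4751, 0.0733, 0.0676]
tcp_rot: [0.0, 0.731, 0.683, 0.0]
force: [-0.1, -0.4, -2.3]
finger_gap: 0.019
```

```bash
python3 - <<'E'
from h import *
st();lanes()
E
```

```text
{'t': 18.95, 'q': [-0.0141, 0.2506, -0.4665, 0.8531, 0.0001, 1.6249], 'position': [0.4751, 0.0733, 0.0676], 'tcp_rot': [0.0002, 0.7308, 0.6826, 0.0003], 'force': [-0.0705, -0.3517, -2.2815], 'finger_gap': 0.019}
side 96 raised: n 54 x [0.128 0.138 0.149] zmax 0.039 | bin zmed/max [0.026 0.033 0.037]
side 48 raised: n 201 x [-0.058  0.009  0.034] zmax 0.065 | bin zmed/max [0.015 0.024 0.026]
side 0 raised: n 124 x [0.045 0.054 0.072] zmax 0.057 | bin zmed/max [0.006 0.007 0.026]
side -48 raised: n 135 x [0.047 0.056 0.073] zmax 0.058 | bin zmed/max [0.005 0.007 0.026]
side -96 raised: n 0 x  zmax  | bin zmed/max [0.024 0.026 0.026]
top 96 raised: n 138 x [0.107 0.138 0.149] zmax 0.042 | bin zmed/max [0.006 0.032 0.038]
top 48 raised: n 2 x  zmax 0.032 | bin zmed/max [0.004 0.007 0.01 ]
top 0 raised: n 121 x [-0.038  0.058  0.084] zmax 0.061 | bin zmed/max [0.004 0.007 0.011]
top -48 raised: n 236 x [-0.034  0.057  0.078] zmax 0.062 | bin zmed/max [0.004 0.007 0.01 ]
top -96 raised: n 28 x [-0.071  0.006  0.107] zmax 0.033 | bin zmed/max [0.004 0.007 0.01 ]
```

>>> apply_moves:
  motion: [0,0.4,0,0,0,0,0.9,-0.05,0,0,0,1.5,-0.1,0,0,0,2.2,-0.15,0,0,0,3,-0.2,0,0,0,3.8,-0.25,0,0,0,4.6,-0.3,0,0,0,5.4,-0.35,0,0,0,6.2,-0.4,0,0,0,7,-0.5,0,0]

```text
t: 20.05
position: [0.5459, 0.0682, 0.0682]
tcp_rot: [-0.0, 0.731, 0.683, -0.0]
force: [-0.8, 0.7, -2.3]
finger_gap: 0.019
```

>>> apply_moves:
  motion: [0,0.8,-0.05,0,0,0,1.6,-0.1,0,0,0,2.4,-0.15,0,0,0,3.2,-0.2,0,0,0,4,-0.25,0,0,0,4.8,-0.3,0,0,0,5.4,-0.35,0,0,0,5.6,-0.4,0,0,0,5.6,-0.4,0,0,0,4.6,-0.4,0,0]

```text
t: 21.05
position: [0.5918, 0.0641, 0.0683]
tcp_rot: [0.0, 0.731, 0.683, 0.0]
force: [0.6, 1.0, -2.2]
finger_gap: 0.0186
```

```bash
python3 - <<'E'
from h import *
st();lanes()
E
```

```text
{'t': 21.05, 'q': [-0.0269, 0.4457, -0.1726, 0.9515, -0.0, 1.6122], 'position': [0.5918, 0.0641, 0.0683], 'tcp_rot': [0.0004, 0.7309, 0.6825, 0.0003], 'force': [0.5517, 0.9792, -2.1654], 'finger_gap': 0.0186}
side 96 raised: n 45 x [0.131 0.14  0.149] zmax 0.038 | bin zmed/max [0.03  0.035 0.037]
side 48 raised: n 146 x [0.059 0.072 0.149] zmax 0.065 | bin zmed/max [0.03  0.138 0.173]
side 0 raised: n 118 x [0.046 0.054 0.072] zmax 0.059 | bin zmed/max [0.361 0.48  0.527]
side -48 raised: n 130 x [0.046 0.055 0.073] zmax 0.058 | bin zmed/max [0.005 0.006 0.027]
side -96 raised: n 0 x  zmax  | bin zmed/max [0.025 0.026 0.027]
top 96 raised: n 0 x  zmax  | bin zmed/max [0.527 0.534 0.536]
top 48 raised: n 0 x  zmax  | bin zmed/max [0.528 0.53  0.532]
top 0 raised: n 11 x [0.059 0.068 0.072] zmax 0.058 | bin zmed/max [0.004 0.007 0.539]
top -48 raised: n 241 x [-0.057  0.056  0.074] zmax 0.062 | bin zmed/max [0.003 0.006 0.01 ]
top -96 raised: n 35 x [-0.081 -0.01   0.107] zmax 0.034 | bin zmed/max [0.004 0.007 0.011]
```

>>> apply_moves:
  motion: [0,-0.5,0,2,0,0,-1,0,4,0,0,-2,0,5,0,0,-4,-1.5,5,0,0,-6.5,-3,5,0,0,-8.5,-4.1,5,0,0,-8.5,-4.1,5,0,0,-8.5,-4.1,3.5,0,0,-8.5,-4.1,1.5,0,0,-8.5,-4.1,0,0]

```text
t: 22.15
position: [0.5061, 0.0235, 0.0676]
tcp_rot: [0.0, 0.731, 0.683, 0.0]
force: [0.0, 0.6, -3.0]
finger_gap: 0.0193
```

```bash
python3 - <<'E'
from h import *
st();lanes()
E
```

```text
{'t': 22.15, 'q': [-0.1124, 0.295, -0.404, 0.8712, 0.0002, 1.5266], 'position': [0.5061, 0.0235, 0.0676], 'tcp_rot': [0.0001, 0.7308, 0.6826, 0.0003], 'force': [0.0372, 0.5739, -3.0475], 'finger_gap': 0.0193}
side 96 raised: n 59 x [0.13  0.138 0.15 ] zmax 0.038 | bin zmed/max [0.025 0.033 0.037]
side 48 raised: n 61 x [0.129 0.138 0.149] zmax 0.038 | bin zmed/max [0.024 0.033 0.037]
side 0 raised: n 224 x [-0.023  0.046  0.071] zmax 0.065 | bin zmed/max [0.006 0.007 0.027]
side -48 raised: n 132 x [0.047 0.056 0.074] zmax 0.057 | bin zmed/max [0.005 0.007 0.026]
side -96 raised: n 0 x  zmax  | bin zmed/max [0.025 0.025 0.026]
top 96 raised: n 126 x [-0.014  0.138  0.149] zmax 0.042 | bin zmed/max [0.007 0.034 0.039]
top 48 raised: n 0 x  zmax  | bin zmed/max 
top 0 raised: n 0 x  zmax  | bin zmed/max 
top -48 raised: n 0 x  zmax  | bin zmed/max 
top -96 raised: n 26 x [-0.076 -0.02   0.105] zmax 0.034 | bin zmed/max [0.003 0.006 0.01 ]
```

Lane +48's drum is in the box. I push lane 0.

>>> apply_moves:
  motion: [0,0.3,0,0,0,0,0.7,-0.05,0,0,0,1.2,-0.1,0,0,0,1.8,-0.15,0,0,0,2.5,-0.2,0,0,0,3.3,-0.2,0,0,0,4.1,-0.25,0,0,0,4.9,-0.3,0,0,0,5.7,-0.35,0,0,0,6.5,-0.4,0,0]

```text
t: 23.25
position: [0.572, 0.0191, 0.0682]
tcp_rot: [-0.0, 0.731, 0.683, -0.0]
force: [0.6, 0.2, -2.8]
finger_gap: 0.0194
```

>>> apply_moves:
  motion: [0,0.8,-0.05,0,0,0,1.6,-0.1,0,0,0,2.3,-0.15,0,0,0,2.8,-0.2,0,0,0,2.8,-0.2,0,0,0,2.8,-0.2,0,0,0,1.8,-0.1,0,0,0,0.8,0,1,0,0,0,0,3,0,0,-1,0,5,0]

```text
t: 24.25
position: [0.5594, 0.0194, 0.1192]
tcp_rot: [-0.0, 0.731, 0.683, -0.0]
force: [0.3, 0.3, -2.3]
finger_gap: 0.0193
```

```bash
python3 - <<'E'
from h import *
st();lanes()
E
```

```text
{'t': 24.25, 'q': [-0.1087, 0.3427, -0.1943, 1.0351, -0.0, 1.5302], 'position': [0.5594, 0.0194, 0.1192], 'tcp_rot': [-0.0005, 0.7308, 0.6826, -0.0004], 'force': [0.2539, 0.3251, -2.2916], 'finger_gap': 0.0193}
side 96 raised: n 57 x [0.13  0.138 0.149] zmax 0.038 | bin zmed/max [0.026 0.034 0.037]
side 48 raised: n 69 x [0.129 0.138 0.149] zmax 0.038 | bin zmed/max [0.025 0.033 0.036]
side 0 raised: n 67 x [0.13  0.139 0.149] zmax 0.038 | bin zmed/max [0.025 0.033 0.036]
side -48 raised: n 134 x [0.047 0.056 0.073] zmax 0.058 | bin zmed/max [0.005 0.006 0.027]
side -96 raised: n 0 x  zmax  | bin zmed/max [0.024 0.026 0.027]
top 96 raised: n 35 x [0.065 0.138 0.148] zmax 0.04 | bin zmed/max [0.022 0.034 0.039]
top 48 raised: n 0 x  zmax  | bin zmed/max 
top 0 raised: n 0 x  zmax  | bin zmed/max 
top -48 raised: n 0 x  zmax  | bin zmed/max 
top -96 raised: n 27 x [-0.045  0.025  0.115] zmax 0.034 | bin zmed/max [0.004 0.007 0.01 ]
```

Lane 0's drum is in the box. The last one is lane −48.

>>> apply_moves:
  motion: [0,-2,-1.5,0,0,0,-4,-3,0,0,0,-5.5,-4.4,0,0,0,-5.5,-4.4,0,0,0,-5.5,-4.4,-1.5,0,0,-5.5,-4.4,-3,0,0,-5.5,-4.4,-4.2,0,0,-5.5,-4.4,-5.1,0,0,-5.5,-4.4,-5.1,0,0,-5.5,-4.4,-5.1,0]

```text
t: 25.35
position: [0.5064, -0.0247, 0.0673]
tcp_rot: [-0.0, 0.731, 0.683, -0.0]
force: [0.8, -0.4, -3.3]
finger_gap: 0.0191
```

>>> apply_moves:
  motion: [0,0.3,0,0,0,0,0.7,-0.05,0,0,0,1.2,-0.1,0,0,0,1.8,-0.15,0,0,0,2.5,-0.2,0,0,0,3.3,-0.2,0,0,0,4.1,-0.25,0,0,0,4.9,-0.3,0,0,0,5.7,-0.35,0,0,0,6.5,-0.4,0,0]

```text
t: 26.35
position: [0.572, -0.0289, 0.0672]
tcp_rot: [-0.0, 0.731, 0.683, 0.0]
force: [-0.4, -0.3, -1.8]
finger_gap: 0.0189
```

>>> apply_moves:
  motion: [0,0.8,-0.05,0,0,0,1.6,-0.1,0,0,0,2.3,-0.15,0,0,0,2.8,-0.2,0,0,0,2.8,-0.2,0,0,0,2.8,-0.2,0,0,0,1.8,-0.1,0,0,0,0.8,0,1,0,0,0,0,3,0,0,-1,0,5,0]

```text
t: 27.35
position: [0.5594, -0.0285, 0.1181]
tcp_rot: [-0.001, 0.731, 0.683, -0.0]
force: [0.4, 0.4, -1.6]
finger_gap: 0.0192
```

```bash
python3 - <<'E'
from h import *
st();lanes()
E
```

```text
{'t': 27.35, 'q': [-0.1943, 0.3442, -0.1948, 1.0332, -0.0, 1.4447], 'position': [0.5594, -0.0285, 0.1181], 'tcp_rot': [-0.0005, 0.7308, 0.6826, -0.0004], 'force': [0.4147, 0.4144, -1.6366], 'finger_gap': 0.0192}
side 96 raised: n 7 x [0.132 0.134 0.138] zmax 0.037 | bin zmed/max [0.032 0.035 0.037]
side 48 raised: n 51 x [0.132 0.14  0.149] zmax 0.038 | bin zmed/max [0.03  0.035 0.037]
side 0 raised: n 72 x [0.13  0.138 0.149] zmax 0.038 | bin zmed/max [0.024 0.033 0.036]
side -48 raised: n 77 x [0.13  0.138 0.149] zmax 0.038 | bin zmed/max [0.024 0.034 0.211]
side -96 raised: n 0 x  zmax  | bin zmed/max [0.024 0.026 0.027]
top 96 raised: n 157 x [-0.06   0.136  0.149] zmax 0.042 | bin zmed/max [0.007 0.033 0.039]
top 48 raised: n 153 x [0.022 0.137 0.149] zmax 0.042 | bin zmed/max [0.008 0.033 0.039]
top 0 raised: n 0 x  zmax  | bin zmed/max 
top -48 raised: n 0 x  zmax  | bin zmed/max 
top -96 raised: n 0 x  zmax  | bin zmed/max
```

All four drums are in the box. I take the paddle to the cork pad.

>>> apply_moves:
  motion: [0,-1,2,1,0,0,-2,5,2,0,0,-2.7,9,2,0,0,-3.4,13,2,0,0,-4.1,17,2,0,0,-4.8,21,2,0,0,-5.5,25,2,0,0,-6,29,2,0,0,-6.6,31.7,2,0,0,-6.6,31.7,2,0]

```text
t: 28.45
position: [0.4937, 0.2914, 0.1367]
tcp_rot: [-0.001, 0.729, 0.684, 0.0]
force: [0.5, -0.3, -2.4]
finger_gap: 0.0192
```

>>> apply_moves:
  motion: [0,0,0,0,0,0,0,0,-2,0,0,0,0,-4,0,0,0,0,-6,0,0,0,0,-7.5,0,0,0,0,-8.3,0,0,0,0,-8.6,0,0,0,0,-8.6,0,0,0,0,-8.6,0,0,0,0,-8.6,0]

```text
t: 29.45
position: [0.496, 0.2884, 0.0523]
tcp_rot: [0.0, 0.731, 0.683, 0.001]
force: [-0.7, -0.2, -1.8]
finger_gap: 0.0192
```

```bash
python3 - <<'E'
from h import *
s=st();q,_=cap('side')
cv2.imwrite('pics/c10.png',cv2.resize(q[130:290,150:350],(750,600)))
E
```

```text
{'t': 29.45, 'q': [0.3868, 0.4236, -0.2526, 0.8928, -0.0001, 2.026], 'position': [0.496, 0.2884, 0.0523], 'tcp_rot': [0.0004, 0.7308, 0.6825, 0.0008], 'force': [-0.7129, -0.1844, -1.848], 'finger_gap': 0.0192}
```

View pics/c10.png

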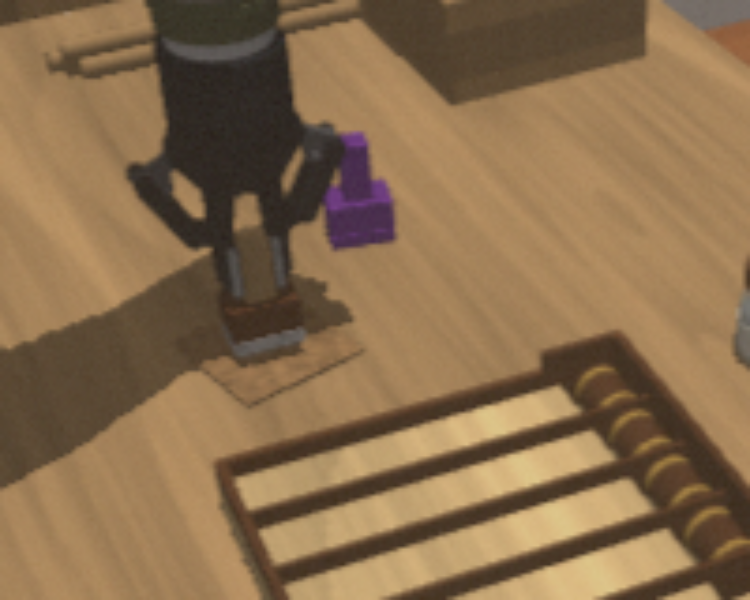

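The paddle is upright over the pad at (265,325), and four drums lie in the box. I set it down, release and rise.

>>> apply_moves:
  motion: [0,0,0,-0.3,0,0,0,0,-0.6,0,0,0,0,-0.8,0,0,0,0,-0.95,0,0,0,0,-0.95,0,0,0,0,-0.95,0,3,0,0,-0.95,0,4.5,0,0,-0.95,0,6.5,0,0,-0.95,0,8.5,0,0,-0.95,0]

```text
t: 30.5
position: [0.4954, 0.2882, 0.0417]
tcp_rot: [0.0, 0.731, 0.683, 0.0]
force: [0.1, -0.3, 0.3]
finger_gap: 0.0724
```

>>> apply_moves:
  motion: [8.5,0,0,0,0,8.5,0,0,0.5,0,8.5,0,0,2,0,8.5,0,0,4,0,8.5,0,0,7,0,8.5,0,0,10,0,8.5,0,0,13,0,8.5,0,0,16,0,8.5,0,-3,16,0,8.5,0,-7,16,0]

```text
t: 31.5
position: [0.4962, 0.2189, 0.2036]
tcp_rot: [0.001, 0.73, 0.684, 0.002]
force: [0.8, -0.4, 0.3]
finger_gap: 0.0853
```

>>> apply_moves:
  motion: [8.5,0,-4,0,1,8.5,0,-8,0,2,8.5,0,-12,0,3,8.5,0,-16,0,4,8.5,0,-20,0,5,8.5,0,-24,0,6,8.5,0,-28,0,7,8.5,0,-32,0,8,8.5,0,-32,0,9,8.5,0,-32,0,10]

```text
t: 32.5
position: [0.4951, -0.1035, 0.2021]
tcp_rot: [0.0, 0.12, 0.993, 0.0]
force: [0.8, 0.3, -0.2]
finger_gap: 0.0849
```

```bash
python3 - <<'E'
from h import *
s=st()
p,d=cap('side','s11.png');X=cloud('side',d);Z=X[...,2]
L=(abs(X[...,0]-.489)<.2)&(abs(X[...,1]+.28)<.11)
m=big(L&(Z>.04)&(Z<.056));print('side handle top',rect(X,m));m=big(L&(Z>.012)&(Z<.024));print('side plate',rect(X,m))
p,d=cap('top','t11.png');X=cloud('top',d);Z=X[...,2]
b=box(110,225,225,355);m=b&(abs(X[...,0]-.494)<.06)&(abs(X[...,1]-.288)<.06)&(Z>.045);print('paddle neck',rect(X,big(m)),np.nanmax(Z[m]))
L=(abs(X[...,0]-.489)<.2)&(abs(X[...,1]+.28)<.11)
m=L&(Z>.04)&(Z<.056);print('top handle',rect(X,big(m)) if m.sum()>10 else 0,'plate',rect(X,big(L&(Z>.012)&(Z<.024))))
h=cv2.hconcat([cv2.resize(cv2.imread('pics/t11.png'),(400,300)),cv2.resize(cv2.imread('pics/s11.png'),(400,300))]);cv2.imwrite('pics/c11.png',h)
E
```

```text
{'t': 32.5, 'q': [-0.3649, 0.1906, -0.1874, 1.1925, 0.0001, -0.1247], 'position': [0.4951, -0.1035, 0.2021], 'tcp_rot': [0.0002, 0.1198, 0.9928, 0.0], 'force': [0.8213, 0.2638, -0.1593], 'finger_gap': 0.0849}
side handle top (array([ 493.6, -282.2]), array([85.8, 26.7]), 0.2, 552)
side plate (array([ 489.9, -282.5]), array([258.8,  61.4]), -11.4, 4703)
paddle neck (array([491.7, 294.4]), array([39. , 19.6]), 87.9, 197) 0.08799825084918242
top handle 0 plate (array([0., 0.]), array([0., 0.]), 0.0, 0)
```

View pics/c11.png

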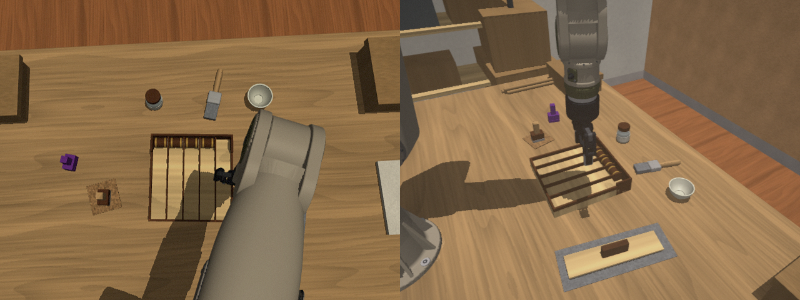

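Both views show the paddle on the pad and the lid on the mat, (615,248) in the combined picture. Before regrasping, I check whether the lid moved since I let it go.

```bash
python3 - <<'E'
from h import *
for f in('side3.png','s11.png'):
    p=cv2.imread('pics/'+f);h=cv2.cvtColor(p,cv2.COLOR_BGR2HSV)
    m=big(box(240,345,450,470)&(h[...,1]>70)&(h[...,2]>110)&(h[...,0]<35))
    n=np.argwhere(m);print(f,m.sum())
    w=np.zeros_like(m);
    c=max(cv2.findContours(cv2.dilate(((h[...,1]>70)&(h[...,2]>110)&box(240,345,450,470)).astype(np.uint8),np.ones((1,1))),0,2)[0],key=cv2.contourArea)
    a=np.argwhere((h[...,1]>70)&(h[...,2]>110)&box(255,355,435,447))[:,::-1]
    for k in([1,0],[-1,0],[0,1],[0,-1],[1,1],[-1,1]): print(k,a[np.argmax(a@k)],end=' ')
    print()
# box rim in open state, top camera: far wall & left end wall
p,d=cap('top');X=cloud('top',d);Z=X[...,2];xy=X[...,:2]-O;x=xy@[c_,s_];y=xy@[-s_,c_]
m=(Z>.044)&(Z<.058)&(x>.09)&(x<.19)&(abs(y)<.15)
print('rim x',np.percentile(x[m],[1,50,99]),'y',np.percentile(y[m],[1,99]))
E
```

```text
side3.png 9644
[1, 0] [434 355] [-1, 0] [255 388] [0, 1] [255 446] [0, -1] [268 355] [1, 1] [434 446] [-1, 1] [255 446] 
s11.png 14584
[1, 0] [434 355] [-1, 0] [255 355] [0, 1] [255 446] [0, -1] [255 355] [1, 1] [434 446] [-1, 1] [255 446] 
rim x [0.10749808 0.15596328 0.16111673] y [-0.12190492  0.12452519]
```

The lid reads within 3 mm of where it was released, so it wasn't knocked. I regrasp it.

>>> apply_moves:
  motion: [8.5,0,-3,0,0.25,8.5,0,-7,0,0.25,8.5,-0.3,-11,0,0.25,8.5,-0.6,-15,0,0.25,8.5,-0.6,-17.6,-2,0.25,8.5,-0.6,-17.6,-5,0.25,8.5,-0.6,-17.6,-8,0.25,8.5,-0.6,-17.6,-10,0.25,8.5,-0.6,-17.6,-11,0.25,8.5,-0.6,-17.6,-11,0.25]

```text
t: 33.65
position: [0.4886, -0.2768, 0.0907]
tcp_rot: [-0.001, 0.104, 0.995, 0.001]
force: [-0.0, 0.3, 0.7]
finger_gap: 0.0849
```

>>> apply_moves:
  motion: [8.5,0,0,-2,0,8.5,0,0,-4,0,8.5,0,0,-5.5,0,8.5,0,0,-6.4,0,8.5,0,0,-6.4,0,0,0,0,-6.4,0,0,0,0,-6.4,0,0,0,0,-6.4,0,0,0,0,-6.4,0,0,0,0,-6.4,0]
  force: 60

```text
t: 34.65
position: [0.4895, -0.2782, 0.0282]
tcp_rot: [0.0, 0.104, 0.995, -0.0]
force: [0.4, 1.8, -1.5]
finger_gap: 0.0145
```

>>> apply_moves:
  motion: [0,0,0,0,0,0,0,0,0,0,0,0,0,0.5,0,0,0,0,1.5,0,0,0,0,3,0,0,0,0,5,0,0,0,0,7,0,0,0,0,9,0,0,0,0,11,0,0,0,0,12,0]

```text
t: 35.65
position: [0.4899, -0.2782, 0.1502]
tcp_rot: [0.001, 0.104, 0.995, -0.001]
force: [0.4, -0.6, -1.4]
finger_gap: 0.0147
```

>>> apply_moves:
  motion: [0,1,2,0,-1,0,2.5,5,0,-2,0,4,8,0,-3,0,6,12,0,-4,0,8,16,0,-5,0,10,20,0,-6,0,12,24,0,-7,0,14,27,0,-8,0,14.9,29.1,0,-9,0,14.9,29.1,0,-10]

```text
t: 36.65
position: [0.6389, 0.0167, 0.1471]
tcp_rot: [-0.001, 0.719, 0.695, 0.0]
force: [-0.5, -0.6, -1.4]
finger_gap: 0.0149
```

>>> apply_moves:
  motion: [0,0,0,0,-0.25,0,0,0,0,-0.25,0,0,0,-1,-0.25,0,0,0,-2,-0.25,0,0,0,-3,-0.25,0,0,0,-4,-0.25,0,0,0,-5,-0.25,0,0,0,-5.5,-0.25,0,0,0,-5.5,-0.25,0,0,0,-5.5,-0.25]

```text
t: 37.65
position: [0.6384, 0.0132, 0.0929]
tcp_rot: [0.0, 0.731, 0.683, 0.0]
force: [0.7, 0.1, -1.5]
finger_gap: 0.0146
```

```bash
python3 - <<'E'
from h import *
s=st();a=s['tcp_rot'];print('jaw',2*np.degrees(np.arctan2(a[2],a[1]))-90)
p,d=cap('side');X=cloud('side',d);Z=X[...,2]
cv2.imwrite('pics/c12.png',cv2.resize(p[170:330,250:450],(750,600)))
p,d=cap('top');X=cloud('top',d);Z=X[...,2];xy=X[...,:2]-O;x=xy@[c_,s_];y=xy@[-s_,c_]
zp=s['position'][2]-.0676+.057
m=(abs(Z-zp)<.004)&(x>.09)&(x<.19)&(abs(y)<.15);print('plate y range',np.percentile(y[m],[1,99]),rect(X,big(m)))
E
```

```text
{'t': 37.65, 'q': [-0.105, 0.5028, -0.0138, 1.054, 0.0, 1.534], 'position': [0.6384, 0.0132, 0.0929], 'tcp_rot': [0.0001, 0.7308, 0.6826, 0.0001], 'force': [0.6828, 0.0544, -1.4915], 'finger_gap': 0.0146}
jaw -3.906655551457149
plate y range [-0.12404673  0.12622631] (array([637.2, -95.8]), array([78. , 51.8]), -3.0, 663)
```

View pics/c12.png

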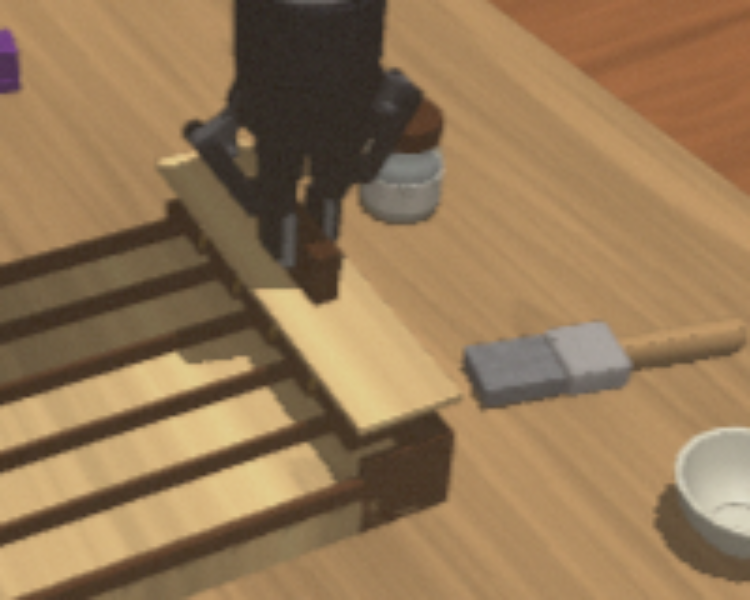

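The lid is square above the box: its plate y-centre is +1.1 mm against the rim's +1.3 mm. I lower it slowly.

>>> apply_moves:
  motion: [0,0.1,0,-0.4,0,0,0.1,0,-0.8,0,0,0.1,0,-1.2,0,0,0.1,0,-1.5,0,0,0.1,0,-1.8,0,0,0.1,0,-2.1,0,0,0.1,0,-2.3,0,0,0.1,0,-2.5,0,0,0.1,0,-2.6,0,0,0.1,0,-2.6,0]

```text
t: 38.75
position: [0.6392, 0.0131, 0.0682]
tcp_rot: [0.0, 0.731, 0.683, 0.0]
force: [-3.7, 0.2, 5.6]
finger_gap: 0.0149
```

```bash
python3 - <<'E'
from h import *
s=st()
E
```

```text
{'t': 38.75, 'q': [-0.1048, 0.5228, -0.0454, 1.0018, -0.0002, 1.5343], 'position': [0.6392, 0.0131, 0.0682], 'tcp_rot': [0.0004, 0.7308, 0.6826, 0.0002], 'force': [-3.7113, 0.2043, 5.6446], 'finger_gap': 0.0149}
```

The height matches the seated value (0.0682 m, including the 0.6 mm regrip offset) and there is light contact. I release and rise clear.

>>> apply_moves:
  motion: [2.5,0,0,0,0,4,0,0,0,0,6,0,0,0,0,8.5,0,0,0,0,8.5,0,0,0,0,8.5,0,0,0,0,8.5,0,0,1,0,8.5,0,0,3,0,8.5,0,0,6,0,8.5,0,0,9,0]

```text
t: 39.75
position: [0.6389, 0.0132, 0.1581]
tcp_rot: [-0.0, 0.731, 0.683, -0.0]
force: [0.4, -1.6, 0.4]
finger_gap: 0.085
```

>>> apply_moves:
  motion: [8.5,0,0,3,0,8.5,-2,0,6,0,8.5,-5,0,8,0,8.5,-9,0,8,0,8.5,-13,0,8,0,8.5,-17,-2,8,0,8.5,-20,-6,8,0,8.5,-20,-10,8,0,8.5,-20,-14,8,0,8.5,-20,-18,8,0]

```text
t: 40.75
position: [0.439, -0.1683, 0.2382]
tcp_rot: [0.001, 0.731, 0.683, 0.0]
force: [1.1, -0.6, 1.1]
finger_gap: 0.0847
```

```bash
python3 - <<'E'
from h import *
s=st()
p,d=cap('top','t13.png');X=cloud('top',d);Z=X[...,2];xy=X[...,:2]-O;x=xy@[c_,s_];y=xy@[-s_,c_]
L=box(220,195,395,260)
m=big(L&(Z>.05)&(Z<.066));print('plate',rect(X,m),[np.nanmedian(Z[m&(abs(y-k)<.03)]).round(4) for k in(-.1,.1)],[np.nanmedian(Z[m&(abs(x-.135-k)<.008)]).round(4) for k in(-.02,.02)])
print('plate lane frame',np.percentile(x[m],[2,98]),np.percentile(y[m],[2,98]))
m=big(L&(Z>.083));print('handle top',rect(X,m),np.nanmedian(Z[m]))
m=(abs(X[...,0]-.494)<.06)&(abs(X[...,1]-.288)<.06)
for a,b in((.07,.09),(.02,.045)): k=big(m&(Z>a)&(Z<b));print('paddle',a,rect(X,k),np.nanmax(Z[k]))
for n,b in dict(jar=box(225,135,268,180),brush=box(320,105,360,195),bowl=box(390,130,440,180)).items(): print(n,rect(X,b&(Z>.008)))
q,_=cap('side','s13.png')
cv2.imwrite('pics/c13.png',np.hstack([cv2.resize(p[100:380,80:420],(400,330)),cv2.resize(q[140:360,170:440],(400,330))]))
E
```

```text
{'t': 40.75, 'q': [-0.5372, 0.106, -0.1988, 1.2635, 0.0001, 1.1017], 'position': [0.439, -0.1683, 0.2382], 'tcp_rot': [0.0012, 0.7307, 0.6826, 0.0004], 'force': [1.0829, -0.5691, 1.0591], 'finger_gap': 0.0847}
plate (array([638.2,   9.8]), array([259.5,  69. ]), 87.5, 3857) [np.float64(0.0574), np.float64(0.0575)] [np.float64(0.0575), np.float64(0.0575)]
plate lane frame [nan nan] [nan nan]
handle top (array([635.9,  12.6]), array([69.8, 19.7]), -87.6, 347) 0.0906273601244425
paddle 0.07 (array([491.6, 293.5]), array([37.5, 18.2]), 89.0, 150) 0.08679147505082095
paddle 0.02 (array([491.4, 288.1]), array([45. , 38.7]), -2.8, 334) 0.08408832317185264
jar (array([783.8, 124.8]), array([49.2, 49.1]), -20.5, 754)
brush (array([803.1, -66.4]), array([170.8,  47. ]), -17.5, 1271)
bowl (array([ 779.6, -204.8]), array([78.8, 77.3]), -5.6, 1063)
```

View pics/c13.png

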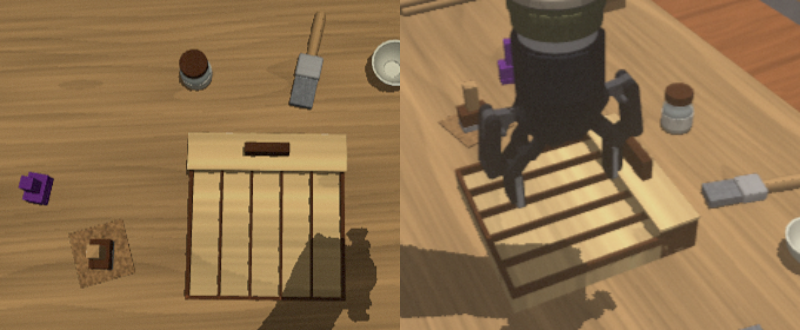

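The lid sits level with its plate top at 57.5 mm at both ends, and the handle top is at 90.6 mm as at the start. The neck's depth rectangle looks long, though, so I check the paddle's tilt from silhouettes in both views.

```bash
python3 - <<'E'
from h import *
p,d=cap('top');X=cloud('top',d);Z=X[...,2]
m=(abs(X[...,0]-.494)<.06)&(abs(X[...,1]-.288)<.07)
k=m&(Z>.072);P=X[k];print('top pts',len(P),P.mean(0),np.percentile(P,[5,50,95],0).round(4).tolist())
Q=P[abs(P[:,2]-np.median(P[:,2]))<.006];A=np.c_[Q[:,:2]-Q[:,:2].mean(0),np.ones(len(Q))];print('top face slope',np.linalg.lstsq(A,Q[:,2],rcond=None)[0])
q,_=cap('side')
# predicted upright neck & sole boxes centred at release TCP
c,s=np.cos(np.radians(-3.9)),np.sin(np.radians(-3.9))
def boxpts(hx,hy,zs,o=(.4954,.2882)): return [[o[0]+c*a*hx-s*b*hy,o[1]+s*a*hx+c*b*hy,z] for z in zs for a,b in((1,1),(1,-1),(-1,-1),(-1,1))]
out=[]
for n,im in(('top',p),('side',q)):
    I=cv2.resize(im,None,fx=4,fy=4,interpolation=cv2.INTER_CUBIC)
    for b in(boxpts(.01,.01,(.038,.082)),boxpts(.023,.016,(.004,.038))):
        u=((proj(n,b)+.5)*4).astype(int)
        for f in(u[:4],u[4:]): cv2.polylines(I,[f.reshape(-1,1,2)],True,(0,255,0),1)
    g=proj(n,[[.4954,.2882,.03]])[0]*4
    y0,x0=int(g[1])-150,max(0,int(g[0])-200);out.append(I[y0:y0+300,x0:x0+400])
cv2.imwrite('pics/c14.png',np.hstack(out))
E
```

```text
top pts 151 [0.49242365 0.28480918 0.08224437] [[0.4827, 0.2758, 0.0771], [0.4926, 0.2848, 0.0825], [0.5018, 0.2947, 0.0858]]
top face slope [0.05413562 0.04524397 0.08264539]
```

View pics/c14.png

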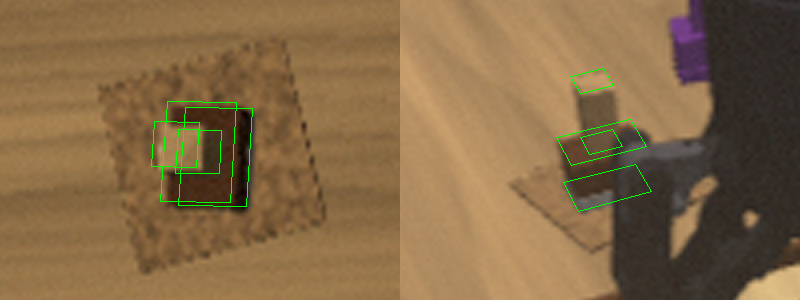

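The upright-paddle outlines match both views: top face at z 82 mm, centred over the sole and well inside the pad. I hand in.

```bash
python3 -c "
from h import *
s=st();print(np.abs(s['qvel']).max());print(job.hand_in())"
```

```text
{'t': 40.95, 'q': [-0.5358, 0.1077, -0.199, 1.2637, 0.0003, 1.1056], 'position': [0.4391, -0.1676, 0.2374], 'tcp_rot': [0.0002, 0.7316, 0.6817, 0.0002], 'force': [0.4818, 0.5976, 0.3358], 'finger_gap': 0.0851}
0.03746249577354254
the job is handed in; nothing more can be done
None
```

The job is done and handed in at about 41 s of the 210 s allowed; the hand-in reports no verdict.

I laid the lid on the mat and rolled all four drums into the box with the paddle; the fifth lane was empty. I then stood the paddle on the cork pad and put the lid back on the box.

**Last checks:**
- **Drums:** before the lid went back on, all four lay down in the box, with their tops about 37 mm above the bench as expected.
- **Lid:** the plate top is level at about 57.5 mm at both ends, and the handle top is at 90.6 mm, the same as at the start. The handle centre is within about 3 mm of where it was at the start.
- **Paddle:** it stands upright on the pad, with its centre within about 5 mm of the pad's centre.
- **Jar, brush and bowl:** none had shifted by more than 2 mm. The purple paddle was left alone.
- **Arm:** it stands clear of everything.

**Checks that disagreed:**
- One depth reading made the paddle's neck look too long and off-centre. A second reading, and upright outlines drawn over both camera views, showed it was a stray reading and the paddle is upright.
- The first drum was still on the edge after its planned push and needed another 8 mm to drop in.

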